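# Unlock, close and re-lock the cam-locked gluing jig

### The arm

A 7-joint arm with a two-finger parallel gripper is mounted at the origin on a cart in front of the work surface, level with it; the furniture and walls round the work are solid. World frame = base frame: x ahead of the robot, y to its left, z up, the work surface at z = 0. Lengths are in m, angles in rad, forces in N, time in s.
With the tool pointing down it reaches from about 0.425 to 0.925 m from the base axis. Payload 6.8 kg.
Tool frame: the origin (TCP) lies where the fingers leave the gripper's body, on its centre line; the fingertips stand 80 mm ahead of it and the grasp point (between the pads) lies 61 mm ahead of it (tcp_to_grasp is the distance from the TCP to the grasp point, in m); z points along the fingers, y is the line along which they close (so a half turn about z gives the same grasp; the last joint's range is limited). The gripper opens to 88 mm and grips with 3 to 60 N. Pads are 20 mm wide; open, the fingers measure 115 mm over their backs; the gripper's body (75 mm by 178 mm) begins 61 mm behind the grasp point.
Start: joints at [1.215, 0.477, 0.022, 1.555, -0.011, 1.109, -0.083], TCP at [0.166, -0.654, 0.303] pointing down, gripper open.
Joint ranges: [-2.96, 2.96], [-0.34, 2.1], [-1.41, 1.46], [0.24, 2.44], [-1.37, 4.51], [0.17, 1.92], [-2.96, 2.96]. Speed limits (rad/s): [2.39, 2.39, 3.14, 3.14, 3.14, 3.14, 3.14].

### API

Orientations are given as a unit quaternion [w, x, y, z].
In Python, from plant import get_state, read_camera, close_job, tcp_to_grasp gives the robot as it stands.
- The arm moves only by the tool servo_tool, never from a script. Its argument "targets" is a list of rows, each an object of numbers: "x", "y", "z": the shift along the tool's x, y, z in m; "ax", "ay", "az": the turn, a rotation vector about the tool's x, y, z in degrees; "hand": the opening, from -1 (shut) to 1 (fully open), so that 0 is half open. A call has 1 to 5 rows; each row is the pose to reach, as a shift and turn from the pose commanded when the call began, along the tool's axes at that moment; what a row does not reach only later rows make up. A row lasts 1/8 s, in which the tool goes at most 62.5 mm and 10.7 degrees, less where a joint would pass 70% of its speed; a pose out of reach is approached as far as the arm can. A call with a gripper value outside its range is refused whole. The fingers move at their own pace and stop on an object; "grip_force" is the grip in N (left out, the last holds). Time passes only in rows, so rows that repeat a pose let the fingers close. It gives the time, the measured TCP pose, the force, the opening and the grip force at its end, in the units of the state.
- get_state(): the state, without advancing time (a new reading comes with each control period).
- read_camera(name): name is "scene" or "top" or "wrist"; returns a dict with "frame" (480x640x3 uint8, blue, green, red), "vfov" (degrees; the focal length in pixels is half the picture's height over the tangent of half this angle, whatever the lens; pixels are square), "cx", "cy" (the principal point, pixels), "world_from_camera" (4x4, takes a point from camera to world coordinates); the wrist camera has in their place "T_tool_cam" (4x4, takes a point from camera to tool coordinates, whose origin is the TCP and whose axes are the flange's). Camera axes: x right, y down, z forward; pixel columns grow to the right and rows downward; lengths in m; the calibration is good to about 2 mm. A picture is of the moment at which its call begins: read the wrist's pose just before it. There is no depth.
- close_job(): hands the job in; it is judged then, once.
The state is a dict: "clock": time; "qpos": joint angles; "qvel": joint speeds; "effort": joint torques, N m; "ee_pos": TCP position; "orientation": TCP orientation; "ft_force": force on the tool from outside, world axes, zero at the start; "torque": the same for the moment, N m; "gripper_width": finger opening in m; "finger_force": force on a finger pad.
Only numpy, scipy, OpenCV 4.12 (cv2) and the standard library are available. Lean on these libraries where they do the work, as an engineer would, in place of code of your own. Each camera call takes 0.05 s, during which the arm holds its last target. There are 200 camera calls.

### The job

Close the gluing jig on the blue bar: with the fingertips swing the red-gripped cam lever clockwise all the way to its stop, so that the cam shows its low side, then push the slide by its red plate fully forward until the bar is home against the fence, and swing the lever back all the way so that the cam locks the slide there. Only push: nothing is to be pinched or lifted, the fingers must not touch the bar (the slide moves it), and the things round the jig stay where they are.

Things in the scene. Friction and masses are not known exactly. Their poses are not given: they have to be found in the camera images.
- jig: Plywood gluing jig screwed to the bench (cannot move), plate 252 x 133 x 12 mm. Origin: underside, on the slide's centre line, beside the cam axis. +x: the way the slide is pushed forward; +y: toward the cam side; z up. The plate spans x -105 to +147, y -63 to +70 mm. A dark wooden fence 18 mm thick, 110 mm wide, top at z = 38 mm stands across its front, its face toward the slide at x = +117 mm. Dark guide rails beside the slide reach z = 34 mm.
- slide (a joint): Pale wooden follower slide in the jig: 0 m = fully back, 0.050 m = fully forward (hard stop), along the jig's +x. Drags with about 2 N. Its edge on the cam side has two notches: with the cam at 0 its nose sits in one of them: fully back, the slide can then creep forward 14 mm at most; fully forward, it is held within 1 mm. Its jaw (80 mm wide along y, top z = 44 mm) has its face at jig x = 45 mm + joint value; fully forward the gap to the fence is 22 mm.
- push_plate (a point): Centre of the red push plate that stands up at the back of the slide: 12 mm thick along the jig's x, 50 mm wide along y, top at z = 73 mm; this point is 18 mm below its top, at jig x = -86 mm + slide value, y = 0. Push on its back (-x) face. Its axes are the jig's.
- cam (a joint): Steel cam plate on an upright pivot. 0 rad = high point: its nose points to the slide and locks it; grows as it turns clockwise seen from above; 1.92 rad = stop at the low side, its round back toward the slide, which is then free (free from about 1.3 rad). Stays where it is left; stiff, about 4 N at the lever's grip. Turning it back with the slide nearly forward presses the slide the last few mm home.
- cam_axis (a point): Point on the cam's upright pivot axis, 42 mm above the bench, at jig x = 0, y = +42 mm.
- cam_grip (a point): Point on the axis of the red upright grip at the end of the cam lever: a round post of 18 mm diameter, from z = 37 to 73 mm, this point 18 mm below its top, 50 mm from the pivot axis. Under it the flat dark lever, 16 mm wide, top at z = 39 mm. Seen from the pivot it stands at 145 degrees from the jig's +x (anticlockwise from above) when the cam is at 0, at 35 degrees when the cam is at 1.92 rad.
- bar_mid (a point): Centre (half-way up) of the loose wooden bar with blue sides, 21 x 66 x 16 mm, lying across the jig between the jaw and the fence, long side along the jig's y. Home: against the fence, centre at jig x = 106 mm.
- sanding: Brown sanding block 60 x 99 x 23 mm, loose bystander; origin under its centre.
- marker: Red and white marker pen 17 x 135 x 16 mm, loose bystander; origin under its centre.
- clamp: Red spring clamp lying flat, 52 x 107 x 20 mm, loose bystander; origin under its centre.
- tape: Roll of masking tape 109 x 107 x 30 mm, loose bystander; origin under its centre.
- bar: The same blue-sided bar; origin under its centre, z up, its long side is its y axis.

How it is judged:
By the outcome, as a careful person would: the job done as asked, in the order asked, and still so for the second after the job is handed in, with the robot touching nothing.
It also fails if it takes over 64 s, if anything falls off the work surface, if the arm or the gripper's body presses on something with over 40 N, if the wrist force passes 120 N, or if a joint passes its speed limit or range.

## Working session

There is one attempt and no reset: what is moved stays moved. The work goes in short steps, Python scripts to look and compute and a tool call to move; the robot and the scene stay as the last step left them, time stands still between calls to the robot, and variables do not carry over. Pictures are saved under pics/ and viewed, at most 10 in all, crops included, and the job is handed in when it is done.

Besides the shell and the picture viewer there is one more tool, called as name([rows], argument=value, ...), one row to a line, values as JSON. servo_tool: Moves the arm, as the interface text tells. Its arguments: {"type":"object","properties":{"targets":{"type":"array","items":{"type":"object","properties":{"x":{"type":"number"},"y":{"type":"number"},"z":{"type":"number"},"ax":{"type":"number"},"ay":{"type":"number"},"az":{"type":"number"},"hand":{"type":"number"}}}},"grip_force":{"type":"number"}},"required":["targets"]}

```bash
mkdir -p pics; cat > h.py <<'E'
import numpy as np,cv2
from plant import get_state,read_camera
def ray(c,u,v):
    f=240/np.tan(np.radians(c['vfov']/2)); T=np.array(c['world_from_camera'])
    d=T[:3,:3]@np.array([(u-c['cx'])/f,(v-c['cy'])/f,1]); return T[:3,3],d
def onz(c,u,v,z):
    o,d=ray(c,u,v); return o+d*(z-o[2])/d[2]
def tri(rs):
    A=0;b=0
    for o,d in rs:
        d=d/np.linalg.norm(d);P=np.eye(3)-np.outer(d,d);A=A+P;b=b+P@o
    p=np.linalg.solve(A,b);return p,[np.linalg.norm((np.eye(3)-np.outer(d,d)/(d@d))@(p-o)) for o,d in rs]
def red(im):
    h=cv2.cvtColor(im,cv2.COLOR_BGR2HSV)
    return (((h[...,0]<8)|(h[...,0]>172))&(h[...,1]>130)&(h[...,2]>70)).astype(np.uint8)*255
def blue(im):
    h=cv2.cvtColor(im,cv2.COLOR_BGR2HSV)
    return ((h[...,0]>95)&(h[...,0]<130)&(h[...,1]>110)&(h[...,2]>50)).astype(np.uint8)*255
def blobs(m,amin=40):
    n,l,s,c=cv2.connectedComponentsWithStats(m)
    return [(s[i].tolist(),c[i].round(1).tolist()) for i in range(1,n) if s[i][4]>amin]
E
python3 - <<'E'
from h import *
s=get_state();print(s['clock'],s['ee_pos'],s['orientation'])
for n in('top','scene'):
    c=read_camera(n);cv2.imwrite(f'pics/{n}0.png',c['frame']);print(n,c['vfov'],c['cx'],c['cy'],np.round(c['world_from_camera'],3).tolist())
    print('red',blobs(red(c['frame'])));print('blue',blobs(blue(c['frame'])))
E
```

```text
0.0 [ 0.16542975 -0.65394973  0.3017183 ] [-8.64857594e-04  9.92333399e-01  1.23586594e-01 -1.76336471e-04]
top 53.08908602546131 316.04147949559774 242.88819083287655 [[-0.022, -0.99, 0.138, 0.372], [-1.0, 0.019, -0.023, 0.278], [0.02, -0.138, -0.99, 1.016], [0.0, 0.0, 0.0, 1.0]]
red [([175, 207, 14, 21, 150], [181.1, 217.5]), ([160, 217, 18, 18, 134], [168.5, 225.7]), ([329, 231, 18, 24, 171], [337.4, 242.6]), ([163, 261, 14, 21, 154], [169.4, 271.0]), ([339, 281, 10, 9, 74], [343.2, 285.0])]
blue [([0, 99, 525, 381, 85719], [207.4, 320.5]), ([219, 124, 20, 15, 84], [229.3, 129.6]), ([418, 181, 22, 28, 276], [425.9, 194.2])]
scene 53.871124596536156 323.5974926181168 234.06828354213545 [[0.46, -0.641, 0.614, -0.009], [-0.888, -0.32, 0.33, 0.006], [-0.015, -0.697, -0.717, 0.671], [0.0, 0.0, 0.0, 1.0]]
red [([281, 156, 36, 12, 105], [300.0, 163.8]), ([227, 187, 11, 20, 132], [232.3, 195.4]), ([213, 188, 9, 20, 90], [216.8, 195.7]), ([185, 217, 11, 18, 113], [190.6, 225.3]), ([354, 237, 12, 37, 296], [359.9, 254.9]), ([485, 249, 17, 12, 111], [493.7, 254.4]), ([338, 281, 11, 20, 189], [342.7, 290.4])]
blue [([0, 159, 590, 282, 106011], [245.8, 312.3]), ([471, 257, 38, 23, 588], [489.2, 268.0]), ([270, 287, 11, 6, 41], [275.4, 289.7])]
```

View pics/top0.png

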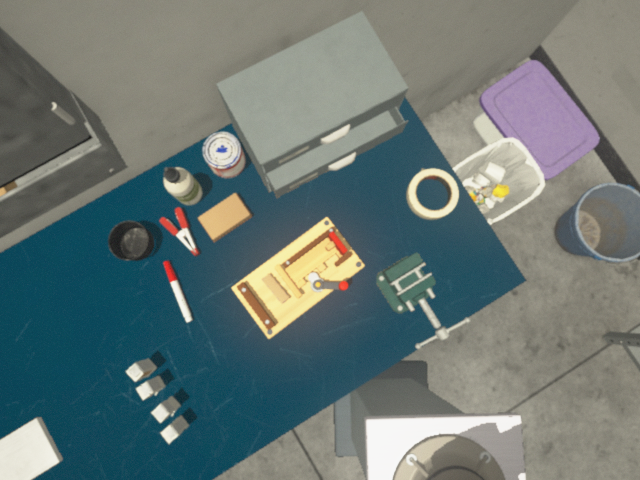

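View pics/scene0.png

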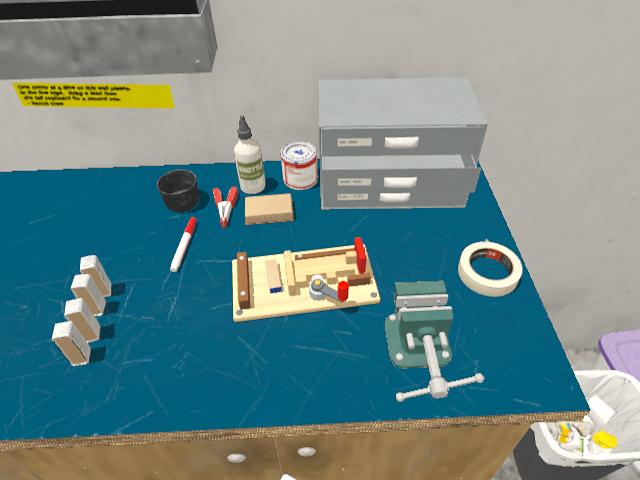

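Top view: the jig is a pale plate with corners near (329,218), (366,265), (270,338) and (232,290). The fence is at (257,307), red push plate (338,243), grip (343,285), pivot (317,285), and the vise stands near (405,280). The scene view agrees, with the plate at (360,255), the grip at (343,290) and the cam at about 0.

```bash
python3 - <<'E'
from h import *
t=read_camera('top');s=read_camera('scene')
# jig plate corners by colour
h=cv2.cvtColor(t['frame'],cv2.COLOR_BGR2HSV)
m=((h[...,0]>8)&(h[...,0]<35)&(h[...,1]>50)&(h[...,2]>60)).astype(np.uint8)*255
m[:205]=0;m[:,:225]=0;m[:,380:]=0
m=cv2.morphologyEx(m,cv2.MORPH_OPEN,np.ones((3,3)))
cs,_=cv2.findContours(m,cv2.RETR_EXTERNAL,cv2.CHAIN_APPROX_NONE);c=max(cs,key=cv2.contourArea)
ap=cv2.approxPolyDP(cv2.convexHull(c),5,True)[:,0];print('px',ap.tolist())
for u,v in ap: print(onz(t,u,v,.012).round(4))
r=cv2.boxPoints(cv2.minAreaRect(c));print('rect',[onz(t,u,v,.012)[:2].round(4).tolist() for u,v in r])
p=lambda a,b:tri([ray(t,*a),ray(s,*b)])
print('plate',p((337.4,242.6),(359.9,254.9)));print('grip',p((343.2,285),(342.7,286)))
print('pivot',p((317,285),(317,285)))
print('vise',p((405,262),(421,288)))
print('gripz73',onz(t,343.2,285,.07))
print('drawer edge',[onz(t,u,v,.15).round(3).tolist() for u,v in((280,192),(405,128))])
E
```

```text
px [[328, 217], [364, 266], [267, 338], [232, 286]]
[0.5674 0.2277 0.012 ]
[0.4614 0.1547 0.012 ]
[0.3174 0.3591 0.012 ]
[0.4252 0.4308 0.012 ]
rect [[0.422, 0.4362], [0.5725, 0.2294], [0.46, 0.1506], [0.3142, 0.3567]]
plate (array([0.50662929, 0.21201413, 0.04992051]), [np.float64(0.0002583744364456288), np.float64(0.00025837443644564207)])
grip (array([0.41970763, 0.20391818, 0.06580347]), [np.float64(0.00018363349074739232), np.float64(0.00018363349074733597)])
pivot (array([0.4227456 , 0.25429028, 0.03585767]), [np.float64(0.0006237859138070546), np.float64(0.0006237859138072487)])
vise (array([0.46000391, 0.08536812, 0.0835239 ]), [np.float64(0.0028067018977250293), np.float64(0.0028067018977250197)])
gripz73 [0.41959459 0.20408708 0.07      ]
drawer edge [[0.589, 0.322, 0.15], [0.709, 0.085, 0.15]]
```

```bash
cat >> h.py <<'E'
def yaw(q):
    w,x,y,z=q; return np.degrees(np.arctan2(1-2*(x*x+z*z),2*(x*y-w*z)))  # azimuth of tool y
O=np.array([.4577,.2779]);A=np.radians(125);X=np.array([np.cos(A),np.sin(A)]);Y=np.array([-X[1],X[0]])
def jig(x,y): return O+x*X+y*Y
def plan(wps,start=None):
    s=get_state(); p=np.array(s['ee_pos']);a=yaw(s['orientation'])
    if start: p=np.array(start[:3]);a=start[3]
    for w in wps:
        d=np.array(w[:3])-p; r=np.radians(a); ty=np.array([np.cos(r),np.sin(r)]);tx=np.array([-ty[1],ty[0]])
        print([round(float(v),4) for v in(d[:2]@tx,d[:2]@ty,-d[2])],'az',round(a-w[3],1),'| to',np.round(w,4).tolist())
        p=np.array(w[:3]);a=w[3]
def cir(deg_world,r,z,yw): 
    c=jig(0,.042);t=np.radians(deg_world);return [c[0]+r*np.cos(t),c[1]+r*np.sin(t),z,yw]
E
python3 - <<'E'
from h import *
s=get_state();print(yaw(s['orientation']))
plan([[.37,-.50,.30,-40],[.52,-.28,.30,0],[.55,-.02,.30,40],[.48,.17,.30,75],cir(306,.05,.22,90)])
E
```

```text
-75.80226272673679
[0.2361, -0.0993, 0.0021] az -35.8 | to [0.37, -0.5, 0.3, -40.0]
[0.2649, -0.0265, -0.0] az -40 | to [0.52, -0.28, 0.3, 0.0]
[0.26, 0.03, -0.0] az -40 | to [0.55, -0.02, 0.3, 40.0]
[0.1905, 0.0685, -0.0] az -35 | to [0.48, 0.17, 0.3, 75.0]
[0.0376, 0.0348, 0.08] az -15 | to [0.4527, 0.2134, 0.22, 90.0]
```

servo_tool([
  {"x": 0.236,"y": -0.1,"z": 0,"az": -36,"hand": -1},
  {"x": 0.236,"y": -0.1,"z": 0,"az": -36,"hand": -1},
  {"x": 0.236,"y": -0.1,"z": 0,"az": -36,"hand": -1},
  {"x": 0.236,"y": -0.1,"z": 0,"az": -36,"hand": -1},
  {"x": 0.236,"y": -0.1,"z": 0,"az": -36,"hand": -1},
])

```text
schema error: expected keys x, y, z, ax, ay, az, hand
```

servo_tool([
  {"x": 0.265,"y": -0.026,"az": -40,"hand": -1},
  {"x": 0.265,"y": -0.026,"az": -40,"hand": -1},
  {"x": 0.265,"y": -0.026,"az": -40,"hand": -1},
  {"x": 0.265,"y": -0.026,"az": -40,"hand": -1},
  {"x": 0.265,"y": -0.026,"az": -40,"hand": -1},
])

```text
schema error: expected keys x, y, z, ax, ay, az, hand
```

servo_tool([
  {"x": 0.236,"y": -0.1,"z": 0,"ax": 0,"ay": 0,"az": -36,"hand": -1},
  {"x": 0.236,"y": -0.1,"z": 0,"ax": 0,"ay": 0,"az": -36,"hand": -1},
  {"x": 0.236,"y": -0.1,"z": 0,"ax": 0,"ay": 0,"az": -36,"hand": -1},
  {"x": 0.236,"y": -0.1,"z": 0,"ax": 0,"ay": 0,"az": -36,"hand": -1},
  {"x": 0.236,"y": -0.1,"z": 0,"ax": 0,"ay": 0,"az": -36,"hand": -1},
])

```text
clock: 0.82
ee_pos: [0.375, -0.4952, 0.3027]
orientation: [-0.0, 0.904, 0.428, 0.002]
ft_force: [-1.5, -0.5, 0.5]
gripper_width: 0.0413
finger_force: 0.0
```

servo_tool([
  {"x": 0.265,"y": -0.026,"z": 0,"ax": 0,"ay": 0,"az": -40,"hand": -1},
  {"x": 0.265,"y": -0.026,"z": 0,"ax": 0,"ay": 0,"az": -40,"hand": -1},
  {"x": 0.265,"y": -0.026,"z": 0,"ax": 0,"ay": 0,"az": -40,"hand": -1},
  {"x": 0.265,"y": -0.026,"z": 0,"ax": 0,"ay": 0,"az": -40,"hand": -1},
  {"x": 0.265,"y": -0.026,"z": 0,"ax": 0,"ay": 0,"az": -40,"hand": -1},
])

```text
clock: 1.45
ee_pos: [0.5214, -0.2755, 0.3028]
orientation: [-0.0, 0.704, 0.71, 0.001]
ft_force: [-0.7, 0.2, 0.4]
gripper_width: 0.0005
finger_force: 0.0
```

Tracks well; continue.

servo_tool([
  {"x": 0.26,"y": 0.03,"z": 0,"ax": 0,"ay": 0,"az": -40,"hand": -1},
  {"x": 0.26,"y": 0.03,"z": 0,"ax": 0,"ay": 0,"az": -40,"hand": -1},
  {"x": 0.26,"y": 0.03,"z": 0,"ax": 0,"ay": 0,"az": -40,"hand": -1},
  {"x": 0.26,"y": 0.03,"z": 0,"ax": 0,"ay": 0,"az": -40,"hand": -1},
  {"x": 0.26,"y": 0.03,"z": 0,"ax": 0,"ay": 0,"az": -40,"hand": -1},
])

```text
clock: 2.08
ee_pos: [0.5486, -0.0159, 0.3029]
orientation: [-0.0, 0.419, 0.908, 0.001]
ft_force: [-0.0, -0.3, 0.0]
gripper_width: 0.0004
finger_force: 0.0
```

servo_tool([
  {"x": 0.19,"y": 0.068,"z": 0,"ax": 0,"ay": 0,"az": -35,"hand": -1},
  {"x": 0.19,"y": 0.068,"z": 0,"ax": 0,"ay": 0,"az": -35,"hand": -1},
  {"x": 0.19,"y": 0.068,"z": 0,"ax": 0,"ay": 0,"az": -35,"hand": -1},
  {"x": 0.19,"y": 0.068,"z": 0,"ax": 0,"ay": 0,"az": -35,"hand": -1},
  {"x": 0.19,"y": 0.068,"z": 0,"ax": 0,"ay": 0,"az": -35,"hand": -1},
])

```text
clock: 2.7
ee_pos: [0.4785, 0.1685, 0.3024]
orientation: [0.0, 0.13, 0.991, -0.0]
ft_force: [-0.2, -0.3, 0.5]
gripper_width: 0.0003
finger_force: 0.0
```

```bash
python3 - <<'E'
from h import *
s=get_state();print(s['clock'],s['ee_pos'],yaw(s['orientation']),np.round(s['qpos'],2))
c=read_camera('wrist');cv2.imwrite('pics/w1.png',c['frame'])
q=s['orientation'];from scipy.spatial.transform import Rotation as R
T=np.eye(4);T[:3,:3]=R.from_quat([q[1],q[2],q[3],q[0]]).as_matrix();T[:3,3]=s['ee_pos']
c['world_from_camera']=T@np.array(c['T_tool_cam'])
print(np.round(c['world_from_camera'],3).tolist())
for b,cc in blobs(red(c['frame']),100): print(b,cc,onz(c,*cc,.065))
plan([cir(306,.05,.22,90)])
E
```

```text
2.7 [0.47849087 0.16850885 0.30244195] 75.0288212306227 [ 0.27  0.31 -0.86  1.91  0.28  1.05  0.59]
[[0.258, 0.921, 0.292, 0.398], [0.966, -0.246, -0.079, 0.19], [-0.001, 0.303, -0.953, 0.385], [0.0, 0.0, 0.0, 1.0]]
[333, 124, 22, 22, 394] [343.5, 134.7] [0.4185583  0.20232555 0.065     ]
[350, 199, 50, 50, 971] [374.1, 224.0] [0.50199414 0.21021077 0.065     ]
[296, 301, 21, 32, 149] [305.7, 314.6] [0.57558341 0.12493614 0.065     ]
[329, 304, 17, 25, 106] [338.4, 316.6] [0.58605034 0.15550514 0.065     ]
[597, 310, 43, 46, 507] [615.3, 330.1] [0.67214217 0.41890562 0.065     ]
[0, 330, 39, 40, 761] [17.0, 348.5] [ 0.5374097  -0.16958046  0.065     ]
[0.0373, 0.0375, 0.0823] az -15.1 | to [0.4527, 0.2134, 0.22, 90.0]
```

View pics/w1.png

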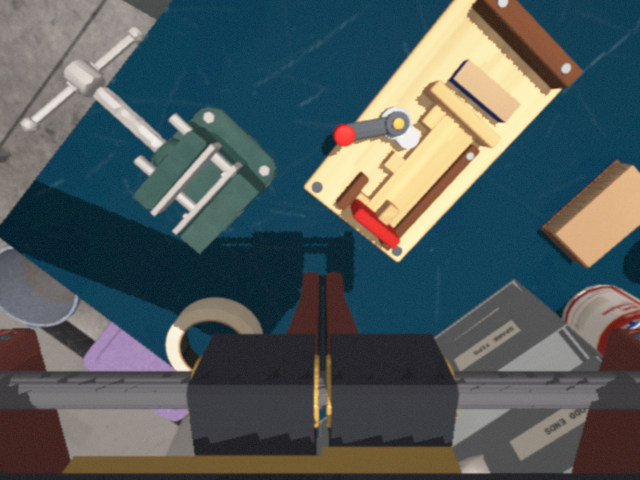

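Wrist view: grip at (343,135), pivot (399,123), plate (374,224), nothing tall near. The grip's measured position is about 3 mm nearer in x than the model's, so I shift the jig by 2 mm.

```bash
sed -i 's/O=np.array(.*\]);A=/O=np.array([.4557,.2774]);A=/' h.py; python3 - <<'E'
from h import *
Z=.132
w=[cir(306,.05,.22,90),cir(306,.05,Z,90)]
# finger angle a: tool y azimuth = a-180-27 (radial line of the grip)
for a in (290,275,260,245,230,215,200,187,182): w.append(cir(a,.049,Z,a-207))
plan(w)
E
```

```text
[0.0391, 0.0365, 0.0823] az -15.1 | to [0.4507, 0.2129, 0.22, 90.0]
[0.0, 0.0, 0.088] az 0 | to [0.4507, 0.2129, 0.132, 90.0]
[0.0126, -0.0056, -0.0] az 7 | to [0.4381, 0.2073, 0.132, 83.0]
[0.0121, -0.0043, -0.0] az 15 | to [0.4256, 0.2045, 0.132, 68.0]
[0.0121, -0.0043, -0.0] az 15 | to [0.4128, 0.2051, 0.132, 53.0]
[0.0121, -0.0043, -0.0] az 15 | to [0.4006, 0.2089, 0.132, 38.0]
[0.0121, -0.0043, -0.0] az 15 | to [0.3898, 0.2158, 0.132, 23.0]
[0.0121, -0.0043, -0.0] az 15 | to [0.3812, 0.2252, 0.132, 8.0]
[0.0121, -0.0043, -0.0] az 15 | to [0.3753, 0.2366, 0.132, -7.0]
[0.0104, -0.0039, -0.0] az 13 | to [0.3727, 0.2473, 0.132, -20.0]
[0.0039, -0.0018, -0.0] az 5 | to [0.3723, 0.2516, 0.132, -25.0]
```

servo_tool([
  {"x": 0.039,"y": 0.0365,"z": 0.082,"ax": 0,"ay": 0,"az": -15,"hand": -1},
  {"x": 0.039,"y": 0.0365,"z": 0.082,"ax": 0,"ay": 0,"az": -15,"hand": -1},
  {"x": 0.039,"y": 0.0365,"z": 0.082,"ax": 0,"ay": 0,"az": -15,"hand": -1},
  {"x": 0.039,"y": 0.0365,"z": 0.13,"ax": 0,"ay": 0,"az": -15,"hand": -1},
  {"x": 0.039,"y": 0.0365,"z": 0.17,"ax": 0,"ay": 0,"az": -15,"hand": -1},
])

```text
clock: 3.38
ee_pos: [0.4524, 0.2126, 0.1327]
orientation: [0.001, 0.002, 1.0, -0.0]
ft_force: [0.5, 0.2, -0.3]
gripper_width: 0.0003
finger_force: 0.0
```

servo_tool([
  {"x": 0.004,"y": -0.002,"z": 0,"ax": 0,"ay": 0,"az": 3,"hand": -1},
  {"x": 0.008,"y": -0.004,"z": 0,"ax": 0,"ay": 0,"az": 5,"hand": -1},
  {"x": 0.0126,"y": -0.0056,"z": 0,"ax": 0,"ay": 0,"az": 7,"hand": -1},
  {"x": 0.0126,"y": -0.0056,"z": 0,"ax": 0,"ay": 0,"az": 7,"hand": -1},
])

```text
clock: 3.88
ee_pos: [0.4382, 0.2086, 0.1336]
orientation: [0.001, 0.06, 0.998, -0.0]
ft_force: [3.0, -2.7, 1.2]
gripper_width: 0.0004
finger_force: 1.3
```

servo_tool([
  {"x": 0.006,"y": -0.0025,"z": 0,"ax": 0,"ay": 0,"az": 7.5,"hand": -1},
  {"x": 0.0121,"y": -0.0043,"z": 0,"ax": 0,"ay": 0,"az": 15,"hand": -1},
  {"x": 0.0185,"y": -0.005,"z": 0,"ax": 0,"ay": 0,"az": 22,"hand": -1},
  {"x": 0.0249,"y": -0.0053,"z": 0,"ax": 0,"ay": 0,"az": 30,"hand": -1},
  {"x": 0.0249,"y": -0.0053,"z": 0,"ax": 0,"ay": 0,"az": 30,"hand": -1},
])

```text
clock: 4.5
ee_pos: [0.4124, 0.2073, 0.1334]
orientation: [0.001, 0.315, 0.949, 0.001]
ft_force: [2.7, -0.5, 0.0]
gripper_width: 0.0005
finger_force: 1.2
```

```bash
python3 - <<'E'
from h import *
s=get_state();p=np.array(s['ee_pos']);c=jig(0,.042);d=p[:2]-c
print(s['clock'],p,yaw(s['orientation']),s['ft_force'],np.round(s['qpos'],2),'ang',np.degrees(np.arctan2(d[1],d[0]))%360,np.linalg.norm(d))
c=read_camera('top');cv2.imwrite('pics/t2.png',cv2.resize(c['frame'][190:350,210:410],None,fx=3,fy=3))
E
```

```text
4.5 [0.41240608 0.2073175  0.13342951] 53.2722466626963 [ 2.6807145  -0.54804617  0.03899   ] [-0.07  0.46 -0.64  2.16  0.45  0.65 -0.09] ang 259.06058153071035 0.04684350976615069
```

View pics/t2.png

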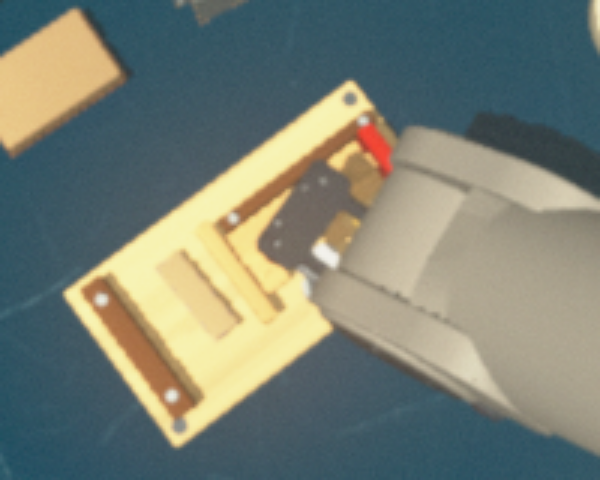

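The top view is occluded by the arm. The push plate and slide look unmoved, and the ~3 N drag shows the lever is following, so I continue round.

servo_tool([
  {"x": 0.006,"y": -0.0025,"z": 0,"ax": 0,"ay": 0,"az": 7.5,"hand": -1},
  {"x": 0.0121,"y": -0.0043,"z": 0,"ax": 0,"ay": 0,"az": 15,"hand": -1},
  {"x": 0.0185,"y": -0.005,"z": 0,"ax": 0,"ay": 0,"az": 22,"hand": -1},
  {"x": 0.0249,"y": -0.0053,"z": 0,"ax": 0,"ay": 0,"az": 30,"hand": -1},
  {"x": 0.0249,"y": -0.0053,"z": 0,"ax": 0,"ay": 0,"az": 30,"hand": -1},
])

```text
clock: 5.18
ee_pos: [0.3882, 0.2178, 0.1327]
orientation: [-0.0, 0.549, 0.836, -0.0]
ft_force: [0.1, -0.7, 0.2]
gripper_width: 0.0004
finger_force: 0.2
```

servo_tool([
  {"x": 0.006,"y": -0.0025,"z": 0,"ax": 0,"ay": 0,"az": 7.5,"hand": -1},
  {"x": 0.0121,"y": -0.0043,"z": 0,"ax": 0,"ay": 0,"az": 15,"hand": -1},
  {"x": 0.0185,"y": -0.005,"z": 0,"ax": 0,"ay": 0,"az": 22,"hand": -1},
  {"x": 0.0249,"y": -0.0053,"z": 0,"ax": 0,"ay": 0,"az": 30,"hand": -1},
  {"x": 0.0249,"y": -0.0053,"z": 0,"ax": 0,"ay": 0,"az": 30,"hand": -1},
])

```text
clock: 5.8
ee_pos: [0.3734, 0.2382, 0.1323]
orientation: [0.0, 0.746, 0.666, -0.001]
ft_force: [0.9, -0.8, -1.0]
gripper_width: 0.0002
finger_force: 0.8
```

```bash
python3 - <<'E'
from h import *
s=get_state();p=np.array(s['ee_pos']);c=jig(0,.042);d=p[:2]-c
print(s['clock'],p,yaw(s['orientation']),s['ft_force'],np.round(s['qpos'],2),'ang',np.degrees(np.arctan2(d[1],d[0]))%360,np.linalg.norm(d))
E
```

```text
5.8 [0.37335059 0.23820547 0.13233653] -6.50116794900372 [ 0.92686848 -0.75865239 -1.00076529] [-0.37  0.4  -0.4   2.21  0.28  0.59 -1.09] ang 197.48620359173634 0.05026793810173337
```

servo_tool([
  {"x": 0.0055,"y": -0.002,"z": 0,"ax": 0,"ay": 0,"az": 6.5,"hand": -1},
  {"x": 0.0105,"y": -0.004,"z": 0,"ax": 0,"ay": 0,"az": 13,"hand": -1},
  {"x": 0.0145,"y": -0.005,"z": 0,"ax": 0,"ay": 0,"az": 15,"hand": -1},
  {"x": 0.0145,"y": -0.005,"z": 0,"ax": 0,"ay": 0,"az": 15,"hand": -1},
])

```text
clock: 6.3
ee_pos: [0.3698, 0.2508, 0.1319]
orientation: [0.001, 0.827, 0.562, -0.003]
ft_force: [0.0, -7.6, 4.1]
gripper_width: 0.0006
finger_force: 3.7
```

```bash
python3 - <<'E'
from h import *
s=get_state();p=np.array(s['ee_pos']);c=jig(0,.042);d=p[:2]-c
print(s['clock'],p,yaw(s['orientation']),s['ft_force'],'ang',np.degrees(np.arctan2(d[1],d[0]))%360,np.linalg.norm(d))
c=read_camera('wrist');cv2.imwrite('pics/w3.png',c['frame'])
c=read_camera('scene');cv2.imwrite('pics/s3.png',cv2.resize(c['frame'][170:350,210:430],None,fx=3,fy=3))
E
```

```text
6.3 [0.36975118 0.25082288 0.13192329] -21.5562889093666 [ 0.01542437 -7.58074313  4.06592673] ang 182.76225459722593 0.05160438948189817
```

View pics/w3.png

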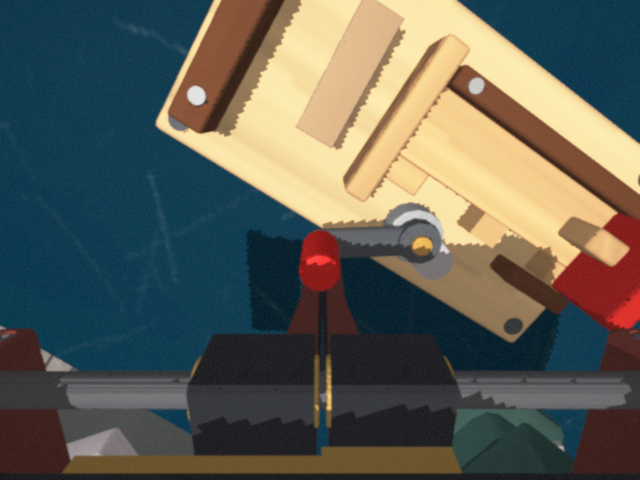

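Wrist view: the fingers sit behind the grip (320,260) and the lever points to about the expected stop angle from the pivot (422,243). Force rises to 8 N. I push 5 mm more to confirm the stop.

servo_tool([
  {"x": 0.003,"y": 0,"z": 0,"ax": 0,"ay": 0,"az": 2,"hand": -1},
  {"x": 0.005,"y": 0,"z": 0,"ax": 0,"ay": 0,"az": 3,"hand": -1},
  {"x": 0.005,"y": 0,"z": 0,"ax": 0,"ay": 0,"az": 3,"hand": -1},
])

```text
clock: 6.78
ee_pos: [0.3692, 0.2521, 0.1311]
orientation: [0.003, 0.841, 0.54, -0.007]
ft_force: [-5.9, -16.3, 10.8]
gripper_width: 0.0007
finger_force: 8.6
```

```bash
python3 - <<'E'
from h import *
s=get_state();p=np.array(s['ee_pos']);c=jig(0,.042);d=p[:2]-c
print(s['clock'],p,yaw(s['orientation']),s['ft_force'],'ang',np.degrees(np.arctan2(d[1],d[0]))%360,np.linalg.norm(d))
# back off along -x tool 15mm, up, then to behind the plate (pushing along tool +x = jig +x -> tool y az 35)
S=[p[0],p[1],p[2],yaw(s['orientation'])]
r=np.radians(S[3]+90);b=p[:2]-.02*np.array([np.cos(r),np.sin(r)])
q=jig(-.118,0)
plan([[*b,.133,S[3]],[*b,.19,S[3]],[*(.5*(b+q)),.21,5],[*q,.19,35],[*q,.135,35]])
E
```

```text
6.775 [0.36918822 0.25211501 0.13108137] -24.59422787670283 [ -5.93938748 -16.28266768  10.81618287] ang 181.3135185463319 0.0521210938031011
[-0.02, -0.0, -0.0019] az 0.0 | to [0.3609, 0.2339, 0.133, -24.5942]
[0.0, 0.0, -0.057] az 0.0 | to [0.3609, 0.2339, 0.19, -24.5942]
[0.0096, 0.085, -0.02] az -29.6 | to [0.4421, 0.2073, 0.21, 5.0]
[-0.0336, 0.0786, 0.02] az -30 | to [0.5234, 0.1807, 0.19, 35.0]
[0.0, 0.0, 0.055] az 0 | to [0.5234, 0.1807, 0.135, 35.0]
```

Stop confirmed: 17 N and no further motion. Backing off, up, and over behind the push plate.

servo_tool([
  {"x": -0.02,"y": 0,"z": 0,"ax": 0,"ay": 0,"az": 0,"hand": -1},
  {"x": -0.02,"y": 0,"z": -0.02,"ax": 0,"ay": 0,"az": 0,"hand": -1},
  {"x": -0.02,"y": 0,"z": -0.06,"ax": 0,"ay": 0,"az": 0,"hand": -1},
  {"x": -0.02,"y": 0,"z": -0.06,"ax": 0,"ay": 0,"az": 0,"hand": -1},
])

```text
clock: 7.28
ee_pos: [0.3652, 0.2412, 0.195]
orientation: [-0.0, 0.841, 0.54, 0.003]
ft_force: [0.3, -0.3, -0.2]
gripper_width: 0.0003
finger_force: 0.0
```

servo_tool([
  {"x": 0.01,"y": 0.085,"z": -0.02,"ax": 0,"ay": 0,"az": -30,"hand": -1},
  {"x": 0.01,"y": 0.085,"z": -0.02,"ax": 0,"ay": 0,"az": -30,"hand": -1},
  {"x": 0.01,"y": 0.085,"z": -0.02,"ax": 0,"ay": 0,"az": -30,"hand": -1},
  {"x": 0.01,"y": 0.085,"z": -0.02,"ax": 0,"ay": 0,"az": -30,"hand": -1},
])

```text
clock: 7.78
ee_pos: [0.4451, 0.2132, 0.2118]
orientation: [-0.001, 0.674, 0.739, -0.0]
ft_force: [0.1, 0.2, 0.2]
gripper_width: 0.0007
finger_force: 0.0
```

servo_tool([
  {"x": -0.034,"y": 0.079,"z": 0.0,"ax": 0,"ay": 0,"az": -30,"hand": -1},
  {"x": -0.034,"y": 0.079,"z": 0.0,"ax": 0,"ay": 0,"az": -30,"hand": -1},
  {"x": -0.034,"y": 0.079,"z": 0.0,"ax": 0,"ay": 0,"az": -30,"hand": -1},
  {"x": -0.034,"y": 0.079,"z": 0.0,"ax": 0,"ay": 0,"az": -30,"hand": -1},
])

```text
clock: 8.28
ee_pos: [0.5266, 0.1869, 0.2119]
orientation: [-0.001, 0.461, 0.887, -0.0]
ft_force: [-0.6, 0.5, -0.1]
gripper_width: 0.0004
finger_force: 0.0
```

```bash
python3 - <<'E'
from h import *
s=get_state();p=np.array(s['ee_pos'])
print(s['clock'],p,yaw(s['orientation']),s['ft_force'])
d=p[:2]-O;print('jig',d@X,d@Y)
plan([[*jig(-.118,0),.132,35]])
q=s['orientation'];from scipy.spatial.transform import Rotation as R
print('toolz',R.from_quat([q[1],q[2],q[3],q[0]]).as_matrix()[:,2])
c=read_camera('wrist');cv2.imwrite('pics/w4.png',c['frame'])
T=np.eye(4);T[:3,:3]=R.from_quat([q[1],q[2],q[3],q[0]]).as_matrix();T[:3,3]=s['ee_pos']
c['world_from_camera']=T@np.array(c['T_tool_cam'])
for b,cc in blobs(red(c['frame']),100):
    w=onz(c,*cc,.065)[:2]-O; print(b,cc,'jig',w@X,w@Y)
E
```

```text
8.275 [0.52655567 0.18691048 0.21189457] 35.05714250045624 [-0.55195187  0.53809103 -0.12653859]
jig -0.11476581482631194 -0.006138911197736827
[-0.0032, -0.0061, 0.0799] az 0.1 | to [0.5234, 0.1807, 0.132, 35.0]
toolz [-1.25736496e-03  3.43099795e-04 -9.99999151e-01]
[184, 0, 25, 8, 146] [196.7, 2.8] jig 0.026370394622025763 0.06316973244660117
[276, 184, 82, 30, 2142] [316.2, 199.4] jig -0.08351477057902791 -0.0018474451822403067
[304, 273, 14, 15, 106] [310.9, 278.8] jig -0.13892652195705565 0.0019855238896027546
[327, 273, 14, 39, 183] [332.2, 286.6] jig -0.14477996405582452 -0.01262106870872565
[0, 330, 28, 23, 180] [11.3, 337.3] jig -0.18537480252347646 0.21847777232927904
[616, 330, 24, 22, 186] [629.3, 338.0] jig -0.18535708088115824 -0.2272855779703976
```

View pics/w4.png

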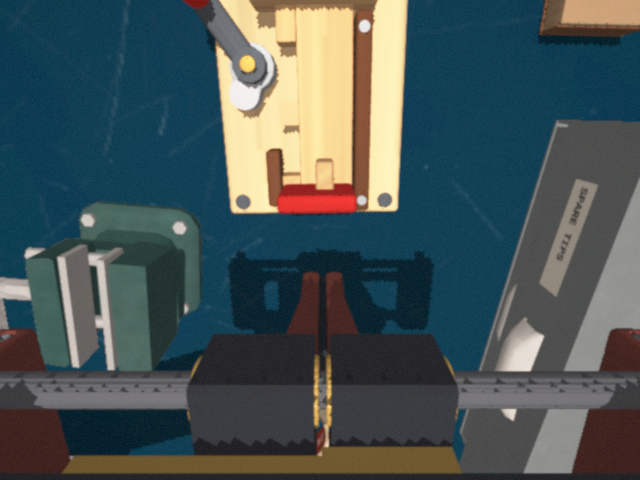

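Wrist view: the red plate (316,199) is square ahead of the fingertips (322,275), the vise is to the left and the drawers to the right, both clear. Descend, then push.

servo_tool([
  {"x": -0.004,"y": -0.003,"z": 0.04,"ax": 0,"ay": 0,"az": 0,"hand": -1},
  {"x": -0.004,"y": -0.003,"z": 0.08,"ax": 0,"ay": 0,"az": 0,"hand": -1},
  {"x": -0.004,"y": -0.003,"z": 0.08,"ax": 0,"ay": 0,"az": 0,"hand": -1},
])

```text
clock: 8.7
ee_pos: [0.5247, 0.1814, 0.1303]
orientation: [-0.002, 0.461, 0.887, -0.002]
ft_force: [-0.7, -0.8, 0.7]
gripper_width: 0.0005
finger_force: 0.0
```

servo_tool([
  {"x": 0.006,"y": 0,"z": 0,"ax": 0,"ay": 0,"az": 0,"hand": -1},
  {"x": 0.012,"y": 0,"z": 0,"ax": 0,"ay": 0,"az": 0,"hand": -1},
  {"x": 0.018,"y": 0,"z": 0,"ax": 0,"ay": 0,"az": 0,"hand": -1},
  {"x": 0.024,"y": 0,"z": 0,"ax": 0,"ay": 0,"az": 0,"hand": -1},
  {"x": 0.03,"y": 0,"z": 0,"ax": 0,"ay": 0,"az": 0,"hand": -1},
])

```text
clock: 9.32
ee_pos: [0.5101, 0.2063, 0.1332]
orientation: [0.001, 0.46, 0.888, 0.0]
ft_force: [2.3, -1.6, 1.4]
gripper_width: 0.0005
finger_force: 1.2
```

servo_tool([
  {"x": 0.006,"y": 0,"z": 0,"ax": 0,"ay": 0,"az": 0,"hand": -1},
  {"x": 0.012,"y": 0,"z": 0,"ax": 0,"ay": 0,"az": 0,"hand": -1},
  {"x": 0.018,"y": 0,"z": 0,"ax": 0,"ay": 0,"az": 0,"hand": -1},
  {"x": 0.022,"y": 0,"z": 0,"ax": 0,"ay": 0,"az": 0,"hand": -1},
  {"x": 0.022,"y": 0,"z": 0,"ax": 0,"ay": 0,"az": 0,"hand": -1},
])

```text
clock: 9.95
ee_pos: [0.4963, 0.2248, 0.1325]
orientation: [-0.0, 0.46, 0.888, -0.0]
ft_force: [-0.2, 0.1, -0.7]
gripper_width: 0.0006
finger_force: 0.0
```

```bash
python3 - <<'E'
from h import *
s=get_state();p=np.array(s['ee_pos']);d=p[:2]-O;print(s['clock'],p,yaw(s['orientation']),s['ft_force'],'jig',d@X,d@Y)
E
```

```text
9.95 [0.49631844 0.22483714 0.13246644] 35.2435896875041 [-0.17815703  0.13540841 -0.69352626] jig -0.06635475051777347 -0.0031238601154814478
```

servo_tool([
  {"x": 0.004,"y": 0,"z": 0,"ax": 0,"ay": 0,"az": 0,"hand": -1},
  {"x": 0.008,"y": 0,"z": 0,"ax": 0,"ay": 0,"az": 0,"hand": -1},
  {"x": 0.012,"y": 0,"z": 0,"ax": 0,"ay": 0,"az": 0,"hand": -1},
  {"x": 0.012,"y": 0,"z": 0,"ax": 0,"ay": 0,"az": 0,"hand": -1},
])

```text
clock: 10.45
ee_pos: [0.4895, 0.2345, 0.1325]
orientation: [-0.0, 0.46, 0.888, -0.0]
ft_force: [-0.1, -0.2, 0.1]
gripper_width: 0.0007
finger_force: 0.2
```

servo_tool([
  {"x": 0.002,"y": 0,"z": 0,"ax": 0,"ay": 0,"az": 0,"hand": -1},
  {"x": 0.004,"y": 0,"z": 0,"ax": 0,"ay": 0,"az": 0,"hand": -1},
  {"x": 0.004,"y": 0,"z": 0,"ax": 0,"ay": 0,"az": 0,"hand": -1},
])

```text
clock: 10.82
ee_pos: [0.489, 0.2353, 0.1326]
orientation: [0.001, 0.461, 0.887, -0.001]
ft_force: [4.3, -6.7, -0.2]
gripper_width: 0.0009
finger_force: 3.8
```

```bash
python3 - <<'E'
from h import *
s=get_state();p=np.array(s['ee_pos']);d=p[:2]-O;print(s['clock'],p,yaw(s['orientation']),s['ft_force'],'jig',d@X,d@Y)
E
```

```text
10.825 [0.48900839 0.23529225 0.13259927] 35.09012201894032 [ 4.34953133 -6.72942341 -0.17298358] jig -0.05359756053786425 -0.003132623711546996
```

servo_tool([
  {"x": 0.003,"y": 0,"z": 0,"ax": 0,"ay": 0,"az": 0,"hand": -1},
  {"x": 0.005,"y": 0,"z": 0,"ax": 0,"ay": 0,"az": 0,"hand": -1},
  {"x": 0.005,"y": 0,"z": 0,"ax": 0,"ay": 0,"az": 0,"hand": -1},
])

```text
clock: 11.2
ee_pos: [0.4887, 0.2358, 0.1327]
orientation: [0.003, 0.463, 0.887, -0.002]
ft_force: [11.3, -15.0, -0.2]
gripper_width: 0.0007
finger_force: 9.2
```

servo_tool([
  {"x": -0.025,"y": 0,"z": 0,"ax": 0,"ay": 0,"az": 0,"hand": -1},
  {"x": -0.025,"y": 0,"z": -0.03,"ax": 0,"ay": 0,"az": 0,"hand": -1},
  {"x": -0.025,"y": 0,"z": -0.08,"ax": 0,"ay": 0,"az": 0,"hand": -1},
  {"x": -0.025,"y": 0,"z": -0.08,"ax": 0,"ay": 0,"az": 0,"hand": -1},
])

```text
clock: 11.7
ee_pos: [0.501, 0.2229, 0.2163]
orientation: [0.002, 0.46, 0.888, 0.003]
ft_force: [0.4, 0.8, 0.5]
gripper_width: 0.0007
finger_force: 0.0
```

```bash
python3 - <<'E'
from h import *
s=get_state();p=np.array(s['ee_pos']);d=p[:2]-O;print(s['clock'],p,yaw(s['orientation']),s['ft_force'],'jig',d@X,d@Y,np.round(s['qpos'],2))
q=s['orientation'];from scipy.spatial.transform import Rotation as R
c=read_camera('wrist');cv2.imwrite('pics/w5.png',c['frame'])
T=np.eye(4);T[:3,:3]=R.from_quat([q[1],q[2],q[3],q[0]]).as_matrix();T[:3,3]=s['ee_pos']
c['world_from_camera']=T@np.array(c['T_tool_cam'])
for b,cc in blobs(red(c['frame']),100):
    w=onz(c,*cc,.065)[:2]-O; print(b,cc,'jig',w@X,w@Y)
# finger start for return: grip at 160 world, finger at 160-34=126 ; pushing -x tool; tool y az = ang_grip-180 = -20
w=[[*jig(-.02,.02),.22,10],cir(124,.05,.22,-20),cir(124,.05,.134,-20)]
for a in (139,155,170,185,200,215,230,242,248): w.append(cir(a,.049,.134,a+22-180))
plan(w)
E
```

```text
11.7 [0.50098617 0.22288625 0.21632716] 35.20596751999413 [0.41272305 0.76536336 0.52802514] jig -0.0706301256602726 -0.005828455959320817 [-0.12  0.42 -0.51  1.92  0.27  0.86 -0.16]
[172, 48, 45, 38, 1274] [193.5, 66.8] jig 0.03828311218808049 0.0687698791790813
[275, 178, 80, 29, 2004] [314.3, 192.2] jig -0.035840330153455745 -0.0014535018284376215
[0, 330, 27, 22, 186] [11.9, 337.1] jig -0.1436263684330432 0.21939656898581256
[619, 330, 21, 20, 158] [630.1, 337.3] jig -0.14458782061671643 -0.23516865023738098
[0.0509, -0.0244, -0.0057] az 25.2 | to [0.4508, 0.2495, 0.22, 10.0]
[0.0545, -0.0487, -0.0] az 30 | to [0.3933, 0.2948, 0.22, -20.0]
[0.0, 0.0, 0.086] az 0 | to [0.3933, 0.2948, 0.134, -20.0]
[-0.0118, -0.0053, -0.0] az -1 | to [0.3843, 0.2855, 0.134, -19.0]
[-0.0132, -0.0033, -0.0] az -16 | to [0.3769, 0.274, 0.134, -3.0]
[-0.0124, -0.0032, -0.0] az -15 | to [0.373, 0.2618, 0.134, 12.0]
[-0.0124, -0.0032, -0.0] az -15 | to [0.3725, 0.249, 0.134, 27.0]
[-0.0124, -0.0032, -0.0] az -15 | to [0.3753, 0.2366, 0.134, 42.0]
[-0.0124, -0.0032, -0.0] az -15 | to [0.3812, 0.2252, 0.134, 57.0]
[-0.0124, -0.0032, -0.0] az -15 | to [0.3898, 0.2158, 0.134, 72.0]
[-0.0098, -0.0028, -0.0] az -12 | to [0.3983, 0.21, 0.134, 84.0]
[-0.0048, -0.0017, -0.0] az -6 | to [0.4029, 0.2079, 0.134, 90.0]
```

View pics/w5.png

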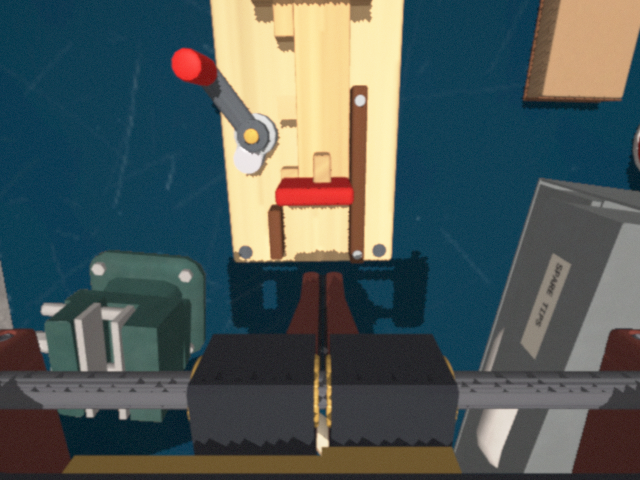

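Wrist view: the slide has moved forward about 48 mm (plate at (314,192), hard stop felt at 18 N). The lever still sits at the low side, grip (193,67). Moving to the other side of the grip.

servo_tool([
  {"x": 0.051,"y": -0.024,"z": -0.006,"ax": 0,"ay": 0,"az": 25,"hand": -1},
  {"x": 0.051,"y": -0.024,"z": -0.006,"ax": 0,"ay": 0,"az": 25,"hand": -1},
  {"x": 0.051,"y": -0.024,"z": -0.006,"ax": 0,"ay": 0,"az": 25,"hand": -1},
  {"x": 0.051,"y": -0.024,"z": -0.006,"ax": 0,"ay": 0,"az": 25,"hand": -1},
])

```text
clock: 12.25
ee_pos: [0.4496, 0.2488, 0.2175]
orientation: [-0.0, 0.641, 0.768, -0.001]
ft_force: [1.2, 0.6, 0.8]
gripper_width: 0.0007
finger_force: 0.0
```

servo_tool([
  {"x": 0.0545,"y": -0.0487,"z": 0,"ax": 0,"ay": 0,"az": 30,"hand": -1},
  {"x": 0.0545,"y": -0.0487,"z": 0,"ax": 0,"ay": 0,"az": 30,"hand": -1},
  {"x": 0.0545,"y": -0.0487,"z": 0,"ax": 0,"ay": 0,"az": 30,"hand": -1},
  {"x": 0.0545,"y": -0.0487,"z": 0,"ax": 0,"ay": 0,"az": 30,"hand": -1},
])

```text
clock: 12.75
ee_pos: [0.3924, 0.2938, 0.218]
orientation: [0.0, 0.817, 0.576, -0.001]
ft_force: [-0.2, -1.1, 0.5]
gripper_width: 0.0003
finger_force: 0.0
```

```bash
python3 - <<'E'
from h import *
s=get_state();p=np.array(s['ee_pos']);d=p[:2]-O;print(s['clock'],p,yaw(s['orientation']),'jig',d@X,d@Y,np.round(s['qpos'],2))
q=s['orientation'];from scipy.spatial.transform import Rotation as R
c=read_camera('wrist')
T=np.eye(4);T[:3,:3]=R.from_quat([q[1],q[2],q[3],q[0]]).as_matrix();T[:3,3]=s['ee_pos']
c['world_from_camera']=T@np.array(c['T_tool_cam'])
for b,cc in blobs(red(c['frame']),100):
    w=onz(c,*cc,.065)[:2]-O; print(b,cc,'jig',w@X,w@Y)
plan([cir(124,.05,.134,-20)])
E
```

```text
12.75 [0.39235296 0.29382721 0.21804677] -19.625411823307125 jig 0.049790752577615026 0.0424686007733834 [-0.45  0.31 -0.38  2.05  0.15  0.81 -1.26]
[422, 218, 72, 79, 2697] [457.0, 257.6] jig -0.03259619393420425 -0.002073708929752791
[299, 257, 26, 34, 462] [310.9, 269.6] jig 0.04427314484583526 0.06351424713069094
[609, 330, 31, 34, 521] [626.7, 344.1] jig -0.1821226384336913 -0.023288922847910804
[0.0013, 0.0004, 0.0841] az 0.4 | to [0.3933, 0.2948, 0.134, -20.0]
```

servo_tool([
  {"x": 0.002,"y": 0,"z": 0.04,"ax": 0,"ay": 0,"az": 0,"hand": -1},
  {"x": 0.002,"y": 0,"z": 0.083,"ax": 0,"ay": 0,"az": 0,"hand": -1},
  {"x": 0.002,"y": 0,"z": 0.083,"ax": 0,"ay": 0,"az": 0,"hand": -1},
])

```text
clock: 13.18
ee_pos: [0.3921, 0.2941, 0.1331]
orientation: [0.0, 0.817, 0.576, -0.003]
ft_force: [0.5, -0.2, 0.3]
gripper_width: 0.0003
finger_force: 0.0
```

servo_tool([
  {"x": -0.006,"y": -0.003,"z": 0,"ax": 0,"ay": 0,"az": 0,"hand": -1},
  {"x": -0.0125,"y": -0.005,"z": 0,"ax": 0,"ay": 0,"az": -1,"hand": -1},
  {"x": -0.019,"y": -0.007,"z": 0,"ax": 0,"ay": 0,"az": -8,"hand": -1},
  {"x": -0.026,"y": -0.008,"z": 0,"ax": 0,"ay": 0,"az": -16,"hand": -1},
  {"x": -0.026,"y": -0.008,"z": 0,"ax": 0,"ay": 0,"az": -16,"hand": -1},
])

```text
clock: 13.8
ee_pos: [0.3776, 0.2744, 0.1371]
orientation: [0.0, 0.73, 0.683, 0.002]
ft_force: [0.3, 1.7, 2.1]
gripper_width: 0.0004
finger_force: 0.9
```

```bash
python3 - <<'E'
from h import *
s=get_state();p=np.array(s['ee_pos']);c=jig(0,.042);d=p[:2]-c
print(s['clock'],p,yaw(s['orientation']),s['ft_force'],np.round(s['qpos'],2),'ang',np.degrees(np.arctan2(d[1],d[0]))%360,np.linalg.norm(d))
plan([cir(a,.049,.134,a+22-180) for a in(155,170)])
E
```

```text
13.8 [0.37756904 0.27436642 0.13708432] -3.836660472055181 [0.29162181 1.73572562 2.10876591] [-0.42  0.42 -0.41  2.16  0.28  0.62 -1.1 ] ang 154.28675775083425 0.048532412508795704
[-0.0004, -0.0007, 0.0031] az -0.8 | to [0.3769, 0.274, 0.134, -3.0]
[-0.0124, -0.0032, -0.0] az -15 | to [0.373, 0.2618, 0.134, 12.0]
```

servo_tool([
  {"x": -0.006,"y": -0.002,"z": 0.002,"ax": 0,"ay": 0,"az": -7.5,"hand": -1},
  {"x": -0.0124,"y": -0.0032,"z": 0.002,"ax": 0,"ay": 0,"az": -15,"hand": -1},
  {"x": -0.019,"y": -0.0035,"z": 0.002,"ax": 0,"ay": 0,"az": -22,"hand": -1},
  {"x": -0.0252,"y": -0.0031,"z": 0.002,"ax": 0,"ay": 0,"az": -30,"hand": -1},
  {"x": -0.0252,"y": -0.0031,"z": 0.002,"ax": 0,"ay": 0,"az": -30,"hand": -1},
])

```text
clock: 14.42
ee_pos: [0.3727, 0.2492, 0.1344]
orientation: [0.0, 0.53, 0.848, 0.001]
ft_force: [0.2, 2.3, 1.5]
gripper_width: 0.0002
finger_force: 0.9
```

servo_tool([
  {"x": -0.006,"y": -0.002,"z": 0,"ax": 0,"ay": 0,"az": -7.5,"hand": -1},
  {"x": -0.0124,"y": -0.0032,"z": 0,"ax": 0,"ay": 0,"az": -15,"hand": -1},
  {"x": -0.019,"y": -0.0035,"z": 0,"ax": 0,"ay": 0,"az": -22,"hand": -1},
  {"x": -0.0252,"y": -0.0031,"z": 0,"ax": 0,"ay": 0,"az": -30,"hand": -1},
  {"x": -0.0252,"y": -0.0031,"z": 0,"ax": 0,"ay": 0,"az": -30,"hand": -1},
])

```text
clock: 15.05
ee_pos: [0.3807, 0.2247, 0.1337]
orientation: [-0.0, 0.293, 0.956, -0.0]
ft_force: [-0.8, 0.7, 0.3]
gripper_width: 0.0005
finger_force: 0.3
```

```bash
python3 - <<'E'
from h import *
s=get_state();p=np.array(s['ee_pos']);c=jig(0,.042);d=p[:2]-c
print(s['clock'],p,yaw(s['orientation']),s['ft_force'],np.round(s['qpos'],2),'ang',np.degrees(np.arctan2(d[1],d[0]))%360,np.linalg.norm(d))
plan([cir(a,.049,.133,a+22-180) for a in(230,242,248)])
E
```

```text
15.05 [0.38071753 0.22466038 0.13371159] 55.88269357671898 [-0.81405806  0.65376914  0.30441225] [-0.12  0.44 -0.66  2.2   0.45  0.64 -0.13] ang 215.22330293825613 0.049672625936527805
[-0.0125, -0.0023, 0.0007] az -16.1 | to [0.3898, 0.2158, 0.133, 72.0]
[-0.0098, -0.0028, -0.0] az -12 | to [0.3983, 0.21, 0.133, 84.0]
[-0.0048, -0.0017, -0.0] az -6 | to [0.4029, 0.2079, 0.133, 90.0]
```

servo_tool([
  {"x": -0.006,"y": -0.002,"z": 0,"ax": 0,"ay": 0,"az": -7.5,"hand": -1},
  {"x": -0.0124,"y": -0.0025,"z": 0,"ax": 0,"ay": 0,"az": -15,"hand": -1},
  {"x": -0.018,"y": -0.0025,"z": 0,"ax": 0,"ay": 0,"az": -21,"hand": -1},
  {"x": -0.0225,"y": -0.0025,"z": 0,"ax": 0,"ay": 0,"az": -28,"hand": -1},
  {"x": -0.0225,"y": -0.0025,"z": 0,"ax": 0,"ay": 0,"az": -28,"hand": -1},
])

```text
clock: 15.68
ee_pos: [0.3973, 0.2095, 0.1332]
orientation: [-0.001, 0.054, 0.999, -0.001]
ft_force: [-2.2, -1.2, -1.2]
gripper_width: 0.0004
finger_force: 1.1
```

```bash
python3 - <<'E'
from h import *
s=get_state();p=np.array(s['ee_pos']);c=jig(0,.042);d=p[:2]-c
print(s['clock'],p,yaw(s['orientation']),s['ft_force'],np.round(s['qpos'],2),'ang',np.degrees(np.arctan2(d[1],d[0]))%360,np.linalg.norm(d))
plan([cir(a,.049,.133,a+22-180) for a in(248,252)])
E
```

```text
15.675 [0.39734182 0.20949328 0.13318807] 83.84580524926531 [-2.15623665 -1.1554732  -1.23927935] [ 0.02  0.48 -0.77  2.18  0.54  0.68  0.34] ang 241.33527100586673 0.04993666199481727
[-0.0057, -0.001, 0.0002] az -6.2 | to [0.4029, 0.2079, 0.133, 90.0]
[-0.0032, -0.0012, -0.0] az -4 | to [0.4062, 0.2067, 0.133, 94.0]
```

servo_tool([
  {"x": -0.003,"y": -0.0005,"z": 0,"ax": 0,"ay": 0,"az": -3,"hand": -1},
  {"x": -0.006,"y": -0.001,"z": 0,"ax": 0,"ay": 0,"az": -6,"hand": -1},
  {"x": -0.009,"y": -0.001,"z": 0,"ax": 0,"ay": 0,"az": -8,"hand": -1},
  {"x": -0.009,"y": -0.001,"z": 0,"ax": 0,"ay": 0,"az": -8,"hand": -1},
])

```text
clock: 16.18
ee_pos: [0.404, 0.2072, 0.1328]
orientation: [-0.003, -0.016, 1.0, -0.002]
ft_force: [-9.4, -1.8, 5.6]
gripper_width: 0.0003
finger_force: 4.5
```

servo_tool([
  {"x": -0.003,"y": 0,"z": 0,"ax": 0,"ay": 0,"az": 0,"hand": -1},
  {"x": -0.005,"y": 0,"z": 0,"ax": 0,"ay": 0,"az": 0,"hand": -1},
  {"x": -0.005,"y": 0,"z": 0,"ax": 0,"ay": 0,"az": 0,"hand": -1},
])

```text
clock: 16.55
ee_pos: [0.405, 0.2073, 0.1322]
orientation: [-0.006, -0.017, 1.0, -0.004]
ft_force: [-21.8, -3.0, 14.6]
gripper_width: 0.0003
finger_force: 11.1
```

```bash
python3 - <<'E'
from h import *
s=get_state();p=np.array(s['ee_pos']);c=jig(0,.042);d=p[:2]-c
print(s['clock'],p,yaw(s['orientation']),s['ft_force'],'ang',np.degrees(np.arctan2(d[1],d[0]))%360,np.linalg.norm(d))
E
```

```text
16.55 [0.40497318 0.20728563 0.13222685] 91.95934786140063 [-21.7980219   -3.01842617  14.62573651] ang 250.4729886157474 0.048832831708369974
```

Stop reached (22 N, no motion). Retreat clear and inspect.

servo_tool([
  {"x": 0.02,"y": 0,"z": 0,"ax": 0,"ay": 0,"az": 0,"hand": -1},
  {"x": 0.02,"y": 0,"z": -0.03,"ax": 0,"ay": 0,"az": 0,"hand": -1},
  {"x": 0.02,"y": 0,"z": -0.08,"ax": 0,"ay": 0,"az": 0,"hand": -1},
  {"x": 0.02,"y": 0,"z": -0.14,"ax": 0,"ay": 0,"az": 0,"hand": -1},
  {"x": 0.02,"y": 0,"z": -0.17,"ax": 0,"ay": 0,"az": 0,"hand": -1},
])

```text
clock: 17.18
ee_pos: [0.3925, 0.2089, 0.3066]
orientation: [0.002, -0.016, 1.0, 0.001]
ft_force: [0.2, -0.9, -0.4]
gripper_width: 0.0005
finger_force: 0.0
```

servo_tool([
  {"x": -0.08,"y": -0.12,"z": 0,"ax": 0,"ay": 0,"az": 20,"hand": -1},
  {"x": -0.08,"y": -0.12,"z": 0,"ax": 0,"ay": 0,"az": 20,"hand": -1},
  {"x": -0.12,"y": -0.25,"z": 0,"ax": 0,"ay": 0,"az": 40,"hand": -1},
  {"x": -0.12,"y": -0.25,"z": 0,"ax": 0,"ay": 0,"az": 40,"hand": -1},
  {"x": -0.12,"y": -0.25,"z": 0,"ax": 0,"ay": 0,"az": 40,"hand": -1},
])

```text
clock: 17.8
ee_pos: [0.5222, -0.0413, 0.3036]
orientation: [0.0, 0.33, 0.944, -0.001]
ft_force: [-1.1, 0.7, 0.2]
gripper_width: 0.0007
finger_force: 0.0
```

```bash
python3 - <<'E'
from h import *
s=get_state();print(s['clock'],s['ee_pos'],s['ft_force'])
t=read_camera('top');c=read_camera('scene');a=cv2.resize(t['frame'][190:350,210:410],(600,480),interpolation=cv2.INTER_CUBIC)
cv2.imwrite('pics/t6.png',a)
for n,cc in(('top',t),('scene',c)):print(n,blobs(red(cc['frame'])))
b=blobs(red(t['frame']))
for st,ce in b:
    w=onz(t,*ce,.065)[:2]-O;print(ce,'jig',w@X,w@Y)
cv2.imwrite('pics/s6.png',cv2.resize(c['frame'][170:350,210:430],(660,540),interpolation=cv2.INTER_CUBIC))
E
```

```text
17.8 [ 0.52219792 -0.04125042  0.30357742] [-1.10553613  0.68177965  0.20583766]
top [([175, 207, 13, 21, 149], [181.1, 217.3]), ([160, 217, 18, 18, 132], [168.5, 225.6]), ([311, 245, 18, 23, 150], [319.4, 255.8]), ([163, 261, 14, 21, 154], [169.4, 271.0]), ([339, 279, 10, 9, 71], [343.1, 282.8])]
scene [([505, 127, 8, 19, 51], [507.1, 135.3]), ([584, 134, 16, 13, 58], [591.0, 139.4]), ([281, 157, 35, 11, 101], [299.9, 163.8]), ([227, 187, 11, 20, 132], [232.3, 195.4]), ([213, 189, 9, 19, 88], [216.9, 195.9]), ([541, 195, 33, 35, 164], [560.3, 210.0]), ([596, 202, 17, 21, 77], [603.1, 211.7]), ([597, 210, 43, 17, 50], [616.9, 218.8]), ([185, 217, 11, 18, 112], [190.7, 225.2]), ([329, 240, 11, 38, 285], [334.4, 258.2]), ([485, 249, 17, 12, 109], [493.7, 254.4]), ([339, 279, 11, 20, 191], [344.1, 288.2])]
[181.1, 217.3] jig 0.1417026945322029 -0.22863050911489133
[168.5, 225.6] jig 0.17137208336838214 -0.22936225257230938
[319.4, 255.8] jig -0.03616029283457831 -0.002886768438210809
[169.4, 271.0] jig 0.2205121979370249 -0.15285333918542401
[343.1, 282.8] jig -0.04224038207115552 0.06804707078110472
```

View pics/t6.png

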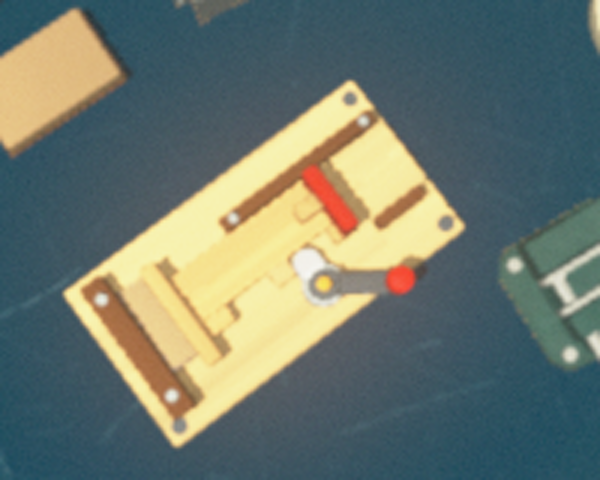

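View pics/s6.png

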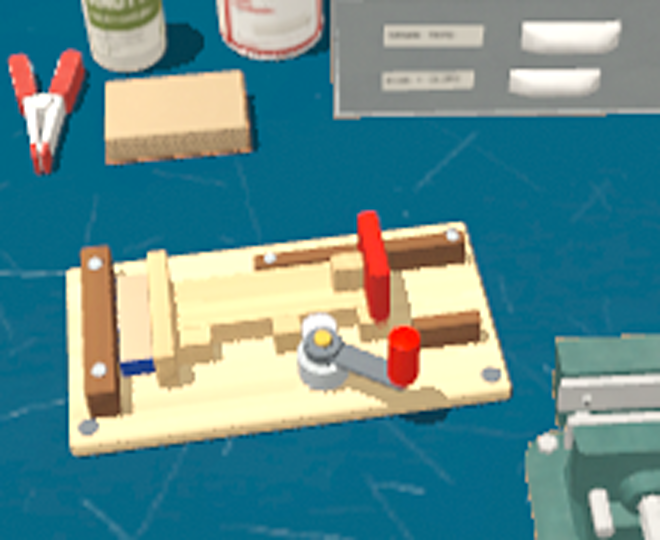

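The pictures show the bar between jaw and fence with the gap closed, the plate forward, the lever back at its locking stop with the nose in the notch, and the bystanders unmoved.

```bash
python3 -c "
from plant import close_job;print(close_job())"
```

```text
the job is handed in; nothing more can be done
None
```

The jig is closed and the job handed in at about 18 s: lever swung to its low-side stop, slide pushed to its hard stop so the bar sits at the fence, lever swung back to its stop, with no bystander seen to move; no verdict was returned.

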